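# Hold the bent note on the synthesizer

## Task

A thin empty green candle glass is standing on the synthesizer in the way of its spring-return pitch slide: gently lift it off and stand it upright on the cork coaster, without squeezing it hard or banging it down. Then pull the orange slide out until its white pointer lines up with the red marker, and keep it there: finish while still holding the slide at the mark, because it springs back when let go. Leave the bottle, the red lamp and the jar where they are.

Things in the scene. Friction and masses are not known exactly. Their poses are not given: they have to be found in the camera images.
- console: Desktop synthesizer, fixed: black box 250 (x) x 280 (y) x 60 mm high, wooden end cheeks. Origin at the centre of its underside, on the table; z up. Its flat top (deck) is 60 mm above the table. The slide's slot runs along its own x axis at its y = 0. Knobs 16 mm tall stand in two rows about 105 mm either side of the slot; the white scale is only printed.
- bend_slide: Spring-return slide: upright orange grip 14 (x) x 30 (y) mm, 4 to 48 mm above the deck, white pointer at its foot on the +y side. Origin on the deck under the grip's centre, in line with the pointer; axes parallel to the console's. At rest at console x = +60 mm, y = 0; pulls out along console -x (roughly towards the robot), travel 105 mm. Spring: 3 N at rest, +0.06 N per mm.
- slide_grip (a point): Centre of the orange grip, 28 mm above the deck.
- marker: Red marker clip fixed on the deck beside the slot, 3 mm high: 12 x 24 mm tab, 2.5 mm wide tongue towards the slot. Origin at the tongue's middle at deck height, axes parallel to the console's, console y = +45 mm. The slide is at the mark when its pointer has the same console x as this origin (55 to 85 mm out from rest, different each time).
- glass_mid (a point): Centre (29 mm above its foot) of the thin, empty green candle glass: open cup, diameter 48 mm at the foot, 50 mm at the rim, 58 mm tall, 65 to 130 g. It starts upright on the deck over the slot, 65 to 85 mm in front of the slide. It breaks if squeezed with more than 50 N on each side, or pressed or knocked down on something with more than 40 N.
- glass: The same candle glass; origin at the centre of its underside, z up when upright.
- coaster: Round cork coaster, 100 mm diameter, 6 mm thick, fixed flat on the table. Origin at the centre of its underside.
- beer_bottle: Capped brown bottle, 62 mm diameter, 190 mm tall, loose; origin at the centre of its underside. Leave it alone.
- red_lamp: Black and red puck lamp, 60 mm diameter, 48 mm tall, loose; origin at the centre of its underside. Leave it alone.
- adapter_jar: White jar with blue lid, 56 mm diameter, 70 mm tall, loose; origin at the centre of its underside. Leave it alone.

How it is judged:
On the way:
1. the glass stands upright on the coaster, let go and at rest, the slide still home (horizontal distance between glass_mid and coaster below 0.028 m and angle between glass's own z axis and vertical below 0.1 rad and contact force between glass and coaster above 0.2 N and contact force between glass and the fingers below 0.1 N and linear speed of glass below 0.03 m/s and x of bend_slide in the frame of console above 0.05 m), for 0.2 s.
At the end, for the whole second after the job is handed in: The fingers hold the slide still with its pointer within 5 mm of the red marker's tongue through the last second, and the glass stands upright on the coaster (centre within 28 mm of the coaster's centre), let go (x of bend_slide in the frame of marker between -0.005 and 0.005 m and linear speed of bend_slide below 0.01 m/s and contact force between bend_slide and the fingers above 1.5 N and contact force between bend_slide and glass below 0.1 N and horizontal distance between glass_mid and coaster below 0.028 m and angle between glass's own z axis and vertical below 0.1 rad and contact force between glass and coaster above 0.2 N and contact force between glass and the fingers below 0.1 N); the arm keeps its last pose, push and grip.
It fails at once if the glass is squeezed with more than 50 N a side (100 N in all) (contact force between glass and the fingers above 100 N).
It fails at once if the glass is banged or pressed down with more than 40 N (contact force between glass and coaster above 40 N or contact force between glass and console above 40 N).
It fails at once if the glass is tipped over (angle between glass's own z axis and vertical above 0.8 rad).
It fails at once if a bystander is moved by more than 30 mm (distance of any of beer_bottle, red_lamp, adapter_jar from where it was at the start of the episode above 0.03 m).
It also fails if it takes over 48 s, if anything falls off the work surface, if the arm or the gripper's body presses on something with over 40 N, if the wrist force passes 120 N, or if a joint passes its speed limit or range.

## Robot

A 6-joint arm with a two-finger parallel gripper is mounted at the origin on the work surface. World frame = base frame: x ahead of the robot, y to its left, z up, the work surface at z = 0. Lengths are in m, angles in rad, forces in N, time in s.
With the tool pointing down it reaches from about 0.2 to 0.875 m from the base axis. Payload 3.4 kg.
Tool frame: the origin (TCP) lies at the very end of the fingers, on their centre line; the grasp point (between the pads) lies ctrl.grip_point_offset behind it (ctrl.grip_point_offset is the distance from the TCP to the grasp point, in m); z points along the fingers, y is the direction in which the jaws open and shut (so a half turn about z gives the same grasp; the last joint's range is limited). The gripper opens to 94 mm and grips with 3 to 60 N. Pads are 16 mm wide; open, the fingers measure 119 mm over their backs; the gripper's body (75 mm by 177 mm) begins 78 mm behind the grasp point.
Start: joints at [-1.359, 0.276, 1.505, -0, 1.361, -0.121], TCP at [0.188, -0.543, 0.205] pointing down, gripper open.
Joint ranges: [-2.89, 2.89], [-0.75, 2.08], [0.22, 2.7], [-1.18, 4.32], [0.11, 2.71], [-2.7, 2.7]. Speed limits (rad/s): [2.57, 2.57, 3.14, 3.14, 3.14, 3.14].

## Interface

Orientations are given as a unit quaternion [w, x, y, z].
In Python, from plant import get_obs, capture, calibration, ctrl gives the robot as it stands.
- The arm moves only by the tool carry_out, never from a script. Its argument "rows" is a list of rows, each an object with "translation": the shift along the tool's x, y, z in cm, a list of three; "angular": the turn, a rotation vector about the tool's x, y, z in degrees, a list of three. In form: [{"translation": [dx, dy, dz], "angular": [wx, wy, wz]}, ...]. A call has exactly 10 rows; each row is the pose to reach, as a shift and turn from the pose commanded when the call began, along the tool's axes at that moment; what a row does not reach only later rows make up. A row lasts 1/12 s, in which the tool goes at most 41.7 mm and 7.16 degrees, less where a joint would pass 70% of its speed; a pose out of reach is approached as far as the arm can. A call with a gripper value outside its range is refused whole. "jaw" is the opening, from 0 (shut) to 1 (fully open), set as the call begins (left out, the last holds). The fingers move at their own pace and stop on an object; "force" is the grip in N (left out, the last holds). Time passes only in rows, so rows that repeat a pose let the fingers close, or fill a call up. It gives the time, the measured TCP pose, the force and the opening at its end, in the units of the state.
- get_obs(): the state, without advancing time (a new reading comes with each control period).
- capture(name): name is "scene" or "top"; returns the picture (480x640x3 uint8, blue, green, red); there is no depth.
- calibration(name): a dict with "fx", "fy", "cx", "cy" (pixels), "extrinsics" (4x4, takes a point from world to camera coordinates). Camera axes: x right, y down, z forward; pixel columns grow to the right and rows downward; lengths in m; the calibration is good to about 2 mm. A picture is of the moment at which its call begins. calibration takes no time and is no camera call.
- ctrl.close_job(): hands the job in, once; it reports no verdict.
The state is a dict: "time_s": time; "q": joint angles; "qvel": joint speeds; "tau": joint torques, N m; "position": TCP position; "ee_rot": TCP orientation; "wrist_force": force on the tool from outside, world axes, zero at the start; "ft_torque": the same for the moment, N m; "finger_gap": opening from 0.0 (shut) to 1.0 (fully open).
Only numpy, scipy, OpenCV 4.12 (cv2) and the standard library are available. Lean on these libraries where they do the work, as an engineer would, in place of code of your own. Each camera call takes 0.05 s, during which the arm holds its last target.

## Working session

There is one attempt and no reset: what is moved stays moved. The work goes in short steps, Python scripts to look and compute and a tool call to move; the robot and the scene stay as the last step left them, time stands still between calls to the robot, and variables do not carry over. Pictures are saved under pics/ and viewed, and the job is handed in when it is done.

Besides the shell and the picture viewer there is one more tool, called after "Emit:" as name([rows], argument=value, ...), one row to a line, values as JSON. carry_out: Moves the arm, as the interface text tells. Its arguments: {"type":"object","properties":{"rows":{"type":"array"},"jaw":{"type":"number"},"force":{"type":"number"}},"required":["rows"]}

```bash
mkdir -p pics; ls; python3 - <<'E'
from plant import get_obs, capture, calibration, ctrl
import cv2
o=get_obs();print(o);print(ctrl.grip_point_offset)
for n in("scene","top"):
    cv2.imwrite(f"pics/{n}0.png",capture(n));print(n,calibration(n))
E
```

```text
pics
{'time_s': 0.0, 'q': array([-1.35899627e+00,  2.76588416e-01,  1.50607888e+00,  8.27568945e-06,
        1.36068772e+00, -1.21014984e-01]), 'qvel': array([-0.00048832,  0.000113  , -0.0013024 , -0.00083629, -0.0019502 ,
       -0.00044838]), 'tau': array([ 1.75154389e-05, -4.04590845e+01, -2.37231320e+01,  6.97009801e-02,
        3.46282020e-02, -1.50683509e-04]), 'position': array([ 0.18773028, -0.54291731,  0.20463011]), 'ee_rot': array([-8.80455901e-04,  9.86185950e-01,  1.65639654e-01, -3.59433438e-05]), 'wrist_force': array([0.11246354, 0.29930658, 0.24602257]), 'ft_torque': array([-0.07043929,  0.03181463, -0.019341  ]), 'finger_gap': 0.9977745162431094}
0.0188
scene {'fx': 461.68606078023333, 'fy': 461.68606078023333, 'cx': 330.9959604282603, 'cy': 232.66897346774383, 'extrinsics': array([[-0.46139557,  0.88705603, -0.01567547,  0.25685847],
       [ 0.59815394,  0.2979792 , -0.74392221, -0.28602817],
       [-0.65522972, -0.35261876, -0.66808235,  1.37117818],
       [ 0.        ,  0.        ,  0.        ,  1.        ]])}
top {'fx': 482.53391387844346, 'fy': 482.53391387844346, 'cx': 322.30053727916453, 'cy': 244.43282748703894, 'extrinsics': array([[ 0.09813593, -0.99516597,  0.00374517, -0.0410434 ],
       [-0.96763183, -0.0962986 , -0.23327072,  0.582162  ],
       [ 0.23250373,  0.01926829, -0.97240462,  0.79213655],
       [ 0.        ,  0.        ,  0.        ,  1.        ]])}
```

View pics/scene0.png

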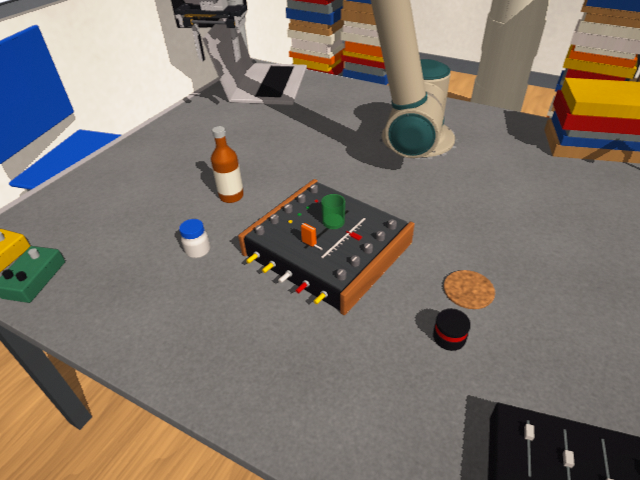

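View pics/top0.png

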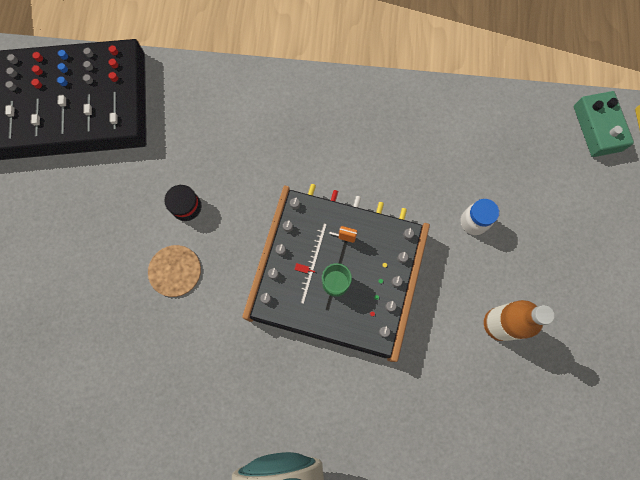

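The scene picture shows the glass (333,211) in front of the orange grip (309,234), with the coaster at (470,288). The top picture shows the glass rim at (337,279), grip (347,234), red marker (303,268), coaster (174,271) and lamp (183,203).

```bash
cat > h.py <<'E'
import numpy as np, cv2
from plant import get_obs, capture, calibration, ctrl
def ray(n,u,v,z):
    c=calibration(n);E=c["extrinsics"];R=E[:3,:3];t=E[:3,3]
    o=-R.T@t; d=R.T@np.array([(u-c["cx"])/c["fx"],(v-c["cy"])/c["fy"],1])
    return o+d*(z-o[2])/d[2]
def proj(n,p):
    c=calibration(n);E=c["extrinsics"];q=E[:3,:3]@np.array(p)+E[:3,3]
    return np.array([c["fx"]*q[0]/q[2]+c["cx"],c["fy"]*q[1]/q[2]+c["cy"]])
def tri(pu,pv):
    A=[];b=[]
    for n,(u,v) in(("scene",pu),("top",pv)):
        c=calibration(n);E=c["extrinsics"];R=E[:3,:3];o=-R.T@E[:3,3]
        d=R.T@np.array([(u-c["cx"])/c["fx"],(v-c["cy"])/c["fy"],1]);d/=np.linalg.norm(d)
        P=np.eye(3)-np.outer(d,d);A.append(P);b.append(P@o)
    return np.linalg.solve(sum(A),sum(b))
def blobs(im,lo,hi,minA=8,roi=None):
    h=cv2.cvtColor(im,cv2.COLOR_BGR2HSV);m=cv2.inRange(h,lo,hi)
    if roi:
        k=np.zeros_like(m);x0,y0,x1,y1=roi;k[y0:y1,x0:x1]=255;m&=k
    n,l,s,c=cv2.connectedComponentsWithStats(m)
    return [(c[i].round(2),s[i].tolist(),l==i) for i in range(1,n) if s[i,4]>=minA]
E
python3 - <<'E'
from h import *
t=cv2.imread("pics/top0.png");s=cv2.imread("pics/scene0.png")
R=(240,180,440,365)
for nm,lo,hi in(("orange",(5,150,120),(16,255,255)),("red",(0,150,80),(4,255,255)),("green",(50,80,30),(90,255,255)),("white",(0,0,190),(180,50,255)),("wood",(5,80,60),(18,220,230))):
    for b in blobs(t,lo,hi,15,R): print(nm,b[0],b[1])
for b in blobs(t,(5,60,60),(20,255,255),500,(130,230,220,310)): print("coaster",b[0],b[1],ray("top",*b[0],.006))
for n,im,r in(("t",t,R),("s",s,(235,175,420,310))):
    x0,y0,x1,y1=r;c=im[y0:y1,x0:x1];cv2.imwrite(f"pics/crop_{n}.png",cv2.resize(c,None,fx=3.2,fy=3.2,interpolation=cv2.INTER_CUBIC))
for b in blobs(s,(3,60,60),(20,255,255),500,(430,260,510,315)): print("coaster s",b[0],b[1],ray("scene",*b[0],.006))
E
```

```text
orange [348.38 228.56] [341, 226, 16, 6, 39]
orange [346.65 235.76] [339, 230, 17, 12, 145]
red [333.76 195.17] [331, 190, 7, 11, 46]
red [302.23 267.97] [295, 263, 20, 10, 99]
red [372.  313.5] [370, 312, 5, 4, 16]
green [336.13 279.13] [322, 263, 30, 33, 763]
green [380.21 280.63] [378, 279, 5, 5, 19]
green [376.05 296.9 ] [374, 295, 5, 5, 20]
white [356. 201.] [354, 196, 5, 11, 35]
white [317.67 247.35] [309, 224, 17, 46, 122]
white [348.45 230.85] [340, 229, 17, 5, 20]
white [334.  233.5] [330, 232, 9, 4, 16]
white [306.4  286.33] [302, 272, 11, 31, 82]
wood [265.16 253.98] [242, 185, 47, 137, 963]
wood [409.27 293.76] [387, 223, 43, 139, 1105]
wood [348.56 228.74] [340, 226, 18, 7, 50]
wood [346.85 235.95] [338, 230, 19, 13, 165]
coaster [173.84 270.54] [148, 245, 53, 52, 2167] [0.52006013 0.29228381 0.006     ]
coaster s [468.97 289.15] [443, 270, 53, 40, 1601] [0.52698471 0.29399298 0.006     ]
```

View pics/crop_t.png

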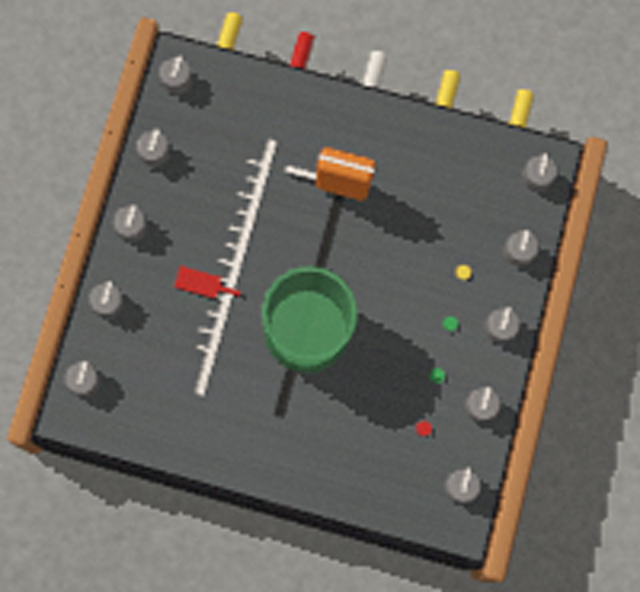

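View pics/crop_s.png

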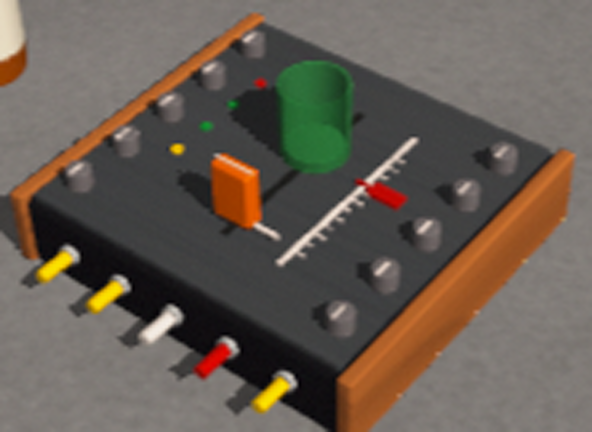

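```bash
python3 - <<'E'
from h import *
T=lambda x,y:(240+x/3.2-.3,180+y/3.2-.3)
S=lambda x,y:(235+x/3.2-.3,175+y/3.2-.3)
r=lambda x,y,z:ray("top",*T(x,y),z)
rs=lambda x,y,z:ray("scene",*S(x,y),z)
def yaw(a,b): d=a-b; return np.degrees(np.arctan2(d[1],d[0]))
print("yaw scale",yaw(r(272,142,.06),r(200,393,.06)), "scene",yaw(rs(280,263,.06),rs(415,140,.06)))
t=cv2.imread("pics/top0.png")
for b in blobs(t,(5,80,60),(18,220,230),800,(240,180,440,365)):
    ys,xs=np.where(b[2]);P=np.array([ray("top",x,y,.06)[:2] for x,y in zip(xs,ys)],np.float32)
    print("cheek",cv2.minAreaRect(P))
print("corners T",[r(*p,.06).round(4) for p in((35,437),(155,33),(585,143),(487,565))])
print("glass T rim",r(309,313,.118),"S rim",rs(316,85,.118),"tri",tri(S(316,85),T(309,313)), "S foot",rs(316,150,.062))
print("marker tongue T",r(236,292,.063),"S",rs(362,183,.063))
print("pointer T",r(287,169,.064),r(313,176,.064),"S",rs(278,237,.064))
print("grip top T",r(347,160,.108),"S",rs(237,164,.108))
E
```

```text
yaw scale -9.86154277219974 scene -10.175572705428223
cheek ((0.5644019842147827, 0.11601810157299042), (0.01877465471625328, 0.25646036863327026), 81.61571502685547)
cheek ((0.5186114311218262, -0.14560286700725555), (0.018004873767495155, 0.2561244070529938), 78.927001953125)
corners T [array([0.4452, 0.1282, 0.06  ]), array([0.6824, 0.0899, 0.06  ]), array([ 0.641 , -0.1614,  0.06  ]), array([ 0.4017, -0.1209,  0.06  ])]
glass T rim [ 0.51796804 -0.01291014  0.118     ] S rim [ 0.52162077 -0.01044249  0.118     ] tri [ 0.51832391 -0.01261062  0.11497967] S foot [ 0.52113657 -0.01145571  0.062     ]
marker tongue T [0.53510392 0.02753584 0.063     ] S [0.53826526 0.03119576 0.063     ]
pointer T [0.6078475  0.00607992 0.064     ] [ 0.60523661 -0.00889235  0.064     ] S [0.6084728  0.00672803 0.064     ]
grip top T [ 0.60426097 -0.02575095  0.108     ] S [ 0.60223293 -0.02396617  0.108     ]
```

```bash
cat >> h.py <<'E'
def plan(target,yaw,cur=None,cyaw=None):
    """target TCP pos, yaw deg of tool x (tool down). returns total translation cm & angular deg in tool axes"""
    o=get_obs(); q=o["ee_rot"]; p=o["position"] if cur is None else np.array(cur)
    y=2*np.degrees(np.arctan2(q[2],q[1])) if cyaw is None else cyaw
    a=np.radians(y); X=np.array([np.cos(a),np.sin(a),0]);Y=np.array([np.sin(a),-np.cos(a),0]);Z=np.array([0,0,-1])
    d=np.array(target)-p
    return np.round([d@X*100,d@Y*100,d@Z*100],2), round(-((yaw-y+180)%360-180),2), p.round(4), round(y,2)
E
python3 - <<'E'
from h import *
print("bottle",ray("top",493,326,.03),ray("scene",229,200,.0), ray("top",542,315,.19),ray("scene",219,130,.19),"lamp",ray("top",181,200,.048),"jar",ray("top",485,212,.07))
print(plan((.36,-.18,.25),-9.8)); print(plan((.52,-.012,.16),-9.8))
E
```

```text
bottle [ 0.47305023 -0.30271953  0.03      ] [ 0.49963885 -0.31752153  0.        ] [ 0.47988167 -0.31932278  0.19      ] [ 0.48669621 -0.31663817  0.19      ] lamp [0.64718783 0.28802299 0.048     ] jar [ 0.67254367 -0.27119298  0.07      ]
(array([ 28.14, -28.68,  -4.53]), np.float64(28.87), array([ 0.1877, -0.543 ,  0.2047]), np.float64(19.07))
(array([ 48.75, -39.33,   4.47]), np.float64(28.87), array([ 0.1877, -0.543 ,  0.2047]), np.float64(19.07))
```

```bash
python3 - <<'E'
from h import *
print(plan((.31,-.18,.25),-9.8)); print(plan((.52,-.012,.16),-9.8,(.31,-.18,.25),-9.8))
E
```

```text
(array([ 23.41, -30.31,  -4.53]), np.float64(28.87), array([ 0.1877, -0.543 ,  0.2047]), np.float64(19.07))
(array([ 17.83, -20.13,   9.  ]), -0.0, array([ 0.31, -0.18,  0.25]), -9.8)
```

Emit:
carry_out([
  {"translation":[1.2,-1.5,-1.0],"angular":[0,0,2]},
  {"translation":[3.5,-4.5,-2.5],"angular":[0,0,5]},
  {"translation":[6,-8,-3.5],"angular":[0,0,9]},
  {"translation":[9,-11.5,-4.5],"angular":[0,0,13]},
  {"translation":[12,-15.5,-4.5],"angular":[0,0,17]},
  {"translation":[15,-19.5,-4.5],"angular":[0,0,21]},
  {"translation":[18,-23.2,-4.5],"angular":[0,0,24]},
  {"translation":[20.8,-26.8,-4.5],"angular":[0,0,27]},
  {"translation":[22.7,-29.3,-4.5],"angular":[0,0,28.5]},
  {"translation":[23.4,-30.3,-4.5],"angular":[0,0,28.9]},
], jaw=1, force=10)

```text
time_s: 0.93
position: [0.3099, -0.178, 0.2503]
ee_rot: [-0.0, 0.996, -0.086, 0.0]
wrist_force: [1.3, -0.3, -0.1]
finger_gap: 1.001
```

```bash
python3 - <<'E'
from h import *
print(plan((.52,-.012,.16),-9.8),get_obs()["ee_rot"],get_obs()["wrist_force"])
E
```

```text
(array([ 17.84, -19.97,   9.03]), np.float64(-0.11), array([ 0.3099, -0.178 ,  0.2503]), np.float64(-9.91)) [-3.32376953e-04  9.96265715e-01 -8.63394394e-02  1.22642002e-04] [ 1.33821835 -0.25904369 -0.1022033 ]
```

Emit:
carry_out([
  {"translation":[0.8,-0.9,0],"angular":[0,0,0]},
  {"translation":[2.5,-2.8,0.5],"angular":[0,0,0]},
  {"translation":[4.8,-5.4,1.5],"angular":[0,0,0]},
  {"translation":[7.4,-8.3,3],"angular":[0,0,0]},
  {"translation":[10,-11.2,4.5],"angular":[0,0,0]},
  {"translation":[12.6,-14.1,6],"angular":[0,0,0]},
  {"translation":[15,-16.8,7.5],"angular":[0,0,0]},
  {"translation":[16.8,-18.8,8.5],"angular":[0,0,0]},
  {"translation":[17.8,-19.9,9],"angular":[0,0,0]},
  {"translation":[17.8,-19.9,9],"angular":[0,0,0]},
])

```text
time_s: 1.77
position: [0.5204, -0.0133, 0.1587]
ee_rot: [-0.0, 0.996, -0.084, -0.001]
wrist_force: [-0.1, -0.1, 0.7]
finger_gap: 1.003
```

```bash
python3 - <<'E'
from h import *
o=get_obs();print(o["position"],o["ee_rot"])
a=capture("top")[180:360,240:440];b=capture("scene")[150:330,220:420]
cv2.imwrite("pics/v1.png",cv2.resize(np.hstack([a,b]),None,fx=2,fy=2,interpolation=cv2.INTER_CUBIC))
print(proj("scene",o["position"]),proj("top",o["position"]))
E
```

```text
[ 0.52042646 -0.01333821  0.15872449] [-3.14829116e-04  9.96439136e-01 -8.43067053e-02 -1.15235468e-03]
[332.19693943 184.56082793] [337.50253561 271.68465578]
```

View pics/v1.png

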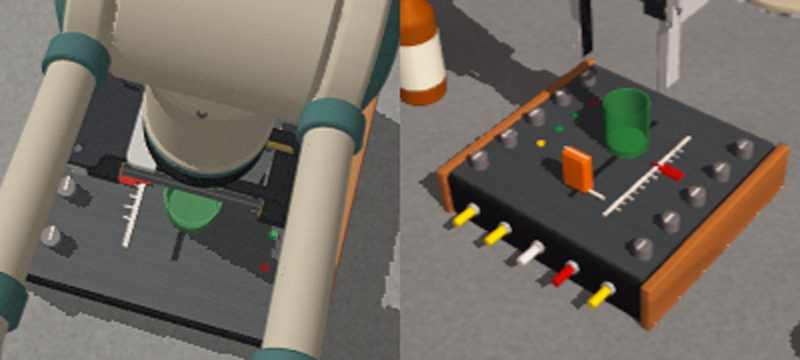

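Emit:
carry_out([
  {"translation":[0,-0.1,0.5],"angular":[0,0,0]},
  {"translation":[0,-0.1,1.7],"angular":[0,0,0]},
  {"translation":[0,-0.1,3],"angular":[0,0,0]},
  {"translation":[0,-0.1,4.5],"angular":[0,0,0]},
  {"translation":[0,-0.1,5.8],"angular":[0,0,0]},
  {"translation":[0,-0.1,7],"angular":[0,0,0]},
  {"translation":[0,-0.1,7.7],"angular":[0,0,0]},
  {"translation":[0,-0.1,8.1],"angular":[0,0,0]},
  {"translation":[0,-0.1,8.1],"angular":[0,0,0]},
  {"translation":[0,-0.1,8.1],"angular":[0,0,0]},
])

```text
time_s: 2.7
position: [0.5197, -0.0145, 0.0801]
ee_rot: [0.0, 0.996, -0.086, 0.0]
wrist_force: [0.4, -0.2, -0.2]
finger_gap: 0.999
```

Emit:
carry_out([
  {"translation":[0,0,0],"angular":[0,0,0]},
  {"translation":[0,0,0],"angular":[0,0,0]},
  {"translation":[0,0,0],"angular":[0,0,0]},
  {"translation":[0,0,0],"angular":[0,0,0]},
  {"translation":[0,0,0],"angular":[0,0,0]},
  {"translation":[0,0,0],"angular":[0,0,0]},
  {"translation":[0,0,0],"angular":[0,0,0]},
  {"translation":[0,0,0],"angular":[0,0,0]},
  {"translation":[0,0,0],"angular":[0,0,0]},
  {"translation":[0,0,0],"angular":[0,0,0]},
], jaw=0.4, force=10)

```text
time_s: 3.53
position: [0.5196, -0.0139, 0.0795]
ee_rot: [-0.0, 0.996, -0.086, -0.0]
wrist_force: [-0.8, 0.5, -0.4]
finger_gap: 0.517
```

```bash
python3 - <<'E'
from h import *
o=get_obs();print(o["position"],o["finger_gap"],o["wrist_force"],o["time_s"])
b=capture("scene")[150:330,220:420]
cv2.imwrite("pics/v2.png",cv2.resize(b,None,fx=3,fy=3,interpolation=cv2.INTER_CUBIC))
E
```

```text
[ 0.51955743 -0.01393948  0.07945024] 0.5173861878789928 [-0.77854244  0.50946812 -0.41440392] 3.5333
```

View pics/v2.png

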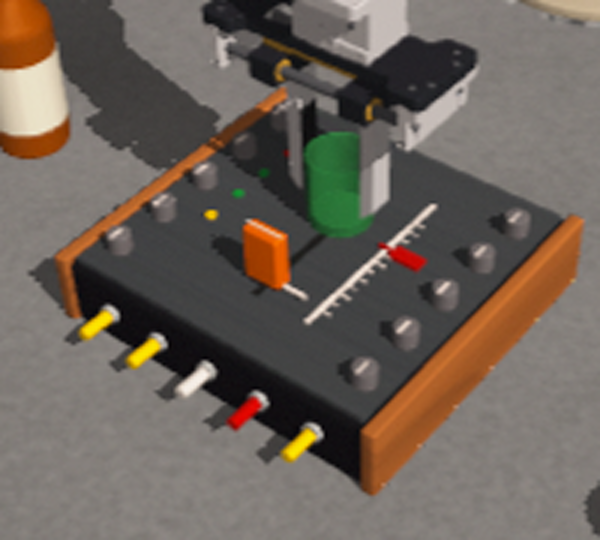

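The fingers stopped at 48.6 mm, the width of the glass, which is still upright between the pads (340,185 in the enlarged crop). Next I'll lift it.

Emit:
carry_out([
  {"translation":[0,0,-0.3],"angular":[0,0,0]},
  {"translation":[0,0,-0.9],"angular":[0,0,0]},
  {"translation":[0,0,-1.8],"angular":[0,0,0]},
  {"translation":[0,0,-2.9],"angular":[0,0,0]},
  {"translation":[0,0,-4],"angular":[0,0,0]},
  {"translation":[0,0,-5.1],"angular":[0,0,0]},
  {"translation":[0,0,-6.1],"angular":[0,0,0]},
  {"translation":[0,0,-6.7],"angular":[0,0,0]},
  {"translation":[0,0,-7],"angular":[0,0,0]},
  {"translation":[0,0,-7],"angular":[0,0,0]},
])

```text
time_s: 4.42
position: [0.52, -0.0141, 0.1503]
ee_rot: [0.0, 0.996, -0.086, 0.001]
wrist_force: [-0.2, -0.3, -1.6]
finger_gap: 0.516
```

```bash
python3 - <<'E'
from h import *
o=get_obs();print(o["position"],o["finger_gap"],o["wrist_force"],o["time_s"])
i=capture("scene")
b=i[100:330,220:520]
cv2.imwrite("pics/v3.png",cv2.resize(b,None,fx=2.5,fy=2.5,interpolation=cv2.INTER_CUBIC))
print(plan((.523,.293,.15),-9.8))
E
```

```text
[ 0.51999766 -0.01407944  0.15033405] 0.5157096077976933 [-0.19786753 -0.32667979 -1.58210725] 4.4167
(array([-4.910e+00, -3.031e+01, -3.000e-02]), np.float64(-0.03), array([ 0.5196, -0.014 ,  0.1497]), np.float64(-9.83))
```

View pics/v3.png

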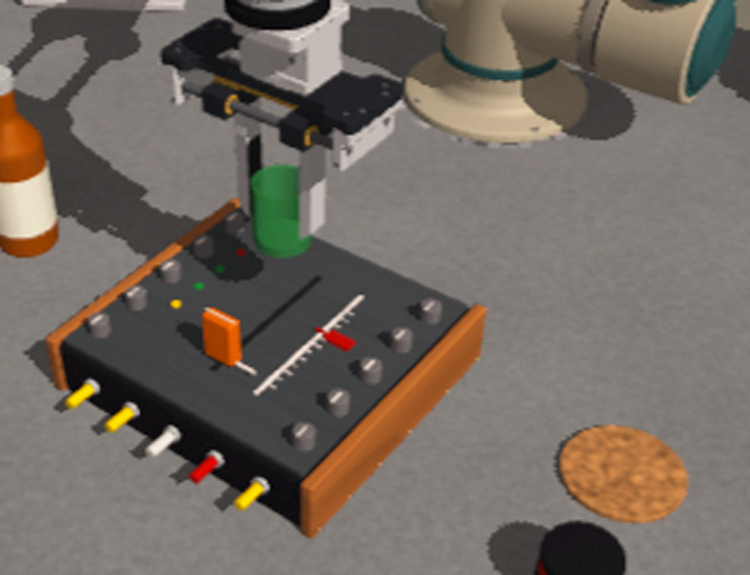

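The glass is lifted and upright. Next I'll carry it over to the coaster.

Emit:
carry_out([
  {"translation":[-0.1,-0.8,0],"angular":[0,0,0]},
  {"translation":[-0.4,-2.6,0],"angular":[0,0,0]},
  {"translation":[-0.8,-5.3,0],"angular":[0,0,0]},
  {"translation":[-1.4,-8.6,0],"angular":[0,0,0]},
  {"translation":[-1.9,-12,0],"angular":[0,0,0]},
  {"translation":[-2.5,-15.4,0],"angular":[0,0,0]},
  {"translation":[-3.0,-18.8,0],"angular":[0,0,0]},
  {"translation":[-3.6,-22.2,0],"angular":[0,0,0]},
  {"translation":[-4.1,-25.4,0],"angular":[0,0,0]},
  {"translation":[-4.5,-28,0],"angular":[0,0,0]},
])

```text
time_s: 5.3
position: [0.5219, 0.2725, 0.1485]
ee_rot: [-0.0, 0.996, -0.085, -0.001]
wrist_force: [0.2, 0.1, -1.0]
finger_gap: 0.517
```

Emit:
carry_out([
  {"translation":[-0.25,-1.4,0],"angular":[0,0,0]},
  {"translation":[-0.4,-2.1,0],"angular":[0,0,0]},
  {"translation":[-0.4,-2.3,0],"angular":[0,0,0]},
  {"translation":[-0.4,-2.3,0.5],"angular":[0,0,0]},
  {"translation":[-0.4,-2.3,1.5],"angular":[0,0,0]},
  {"translation":[-0.4,-2.3,3],"angular":[0,0,0]},
  {"translation":[-0.4,-2.3,4.5],"angular":[0,0,0]},
  {"translation":[-0.4,-2.3,6],"angular":[0,0,0]},
  {"translation":[-0.4,-2.3,7],"angular":[0,0,0]},
  {"translation":[-0.4,-2.3,7.5],"angular":[0,0,0]},
])

```text
time_s: 6.13
position: [0.5219, 0.291, 0.0723]
ee_rot: [0.001, 0.996, -0.087, -0.002]
wrist_force: [0.9, 0.0, -0.7]
finger_gap: 0.516
```

```bash
python3 - <<'E'
from h import *
o=get_obs();print(o["position"],o["finger_gap"],o["wrist_force"],o["time_s"])
i=capture("scene");b=i[200:360,400:560]
i=capture("top");c=i[190:350,100:260]
cv2.imwrite("pics/v4.png",cv2.resize(np.hstack([b,c]),None,fx=2.5,fy=2.5,interpolation=cv2.INTER_CUBIC))
print(plan((.523,.293,.15),-9.8))
E
```

```text
[0.5219215  0.29103505 0.0723012 ] 0.5161563973949896 [ 0.85076575  0.04678052 -0.72368503] 6.1333
(array([ 0.03, -0.13, -7.67]), np.float64(-0.1), array([0.5224, 0.2917, 0.0733]), np.float64(-9.9))
```

View pics/v4.png

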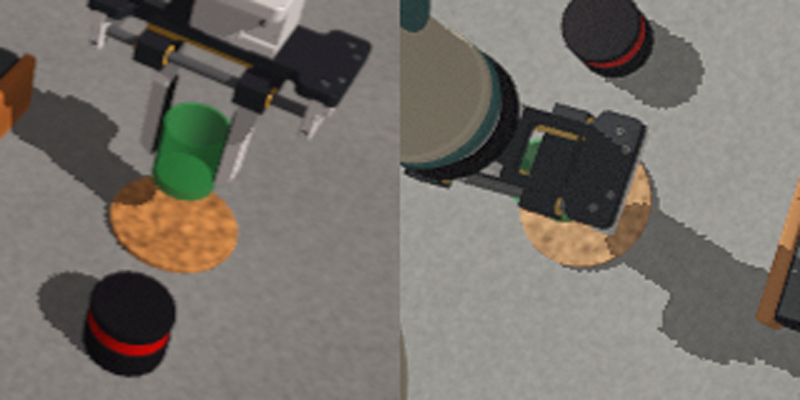

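The glass hangs upright above the coaster, and the lamp is well clear. I'll go down to about 2 mm above contact.

Emit:
carry_out([
  {"translation":[0,0,0.4],"angular":[0,0,0]},
  {"translation":[0,0,1.1],"angular":[0,0,0]},
  {"translation":[0,0,1.9],"angular":[0,0,0]},
  {"translation":[0,0,2.7],"angular":[0,0,0]},
  {"translation":[0,0,3.4],"angular":[0,0,0]},
  {"translation":[0,0,3.9],"angular":[0,0,0]},
  {"translation":[0,0,4.2],"angular":[0,0,0]},
  {"translation":[0,0,4.4],"angular":[0,0,0]},
  {"translation":[0,0,4.5],"angular":[0,0,0]},
  {"translation":[0,0,4.5],"angular":[0,0,0]},
])

```text
time_s: 7.07
position: [0.5231, 0.2929, 0.0293]
ee_rot: [0.0, 0.996, -0.086, 0.0]
wrist_force: [0.1, -0.5, -0.9]
finger_gap: 0.518
```

```bash
python3 - <<'E'
from h import *
o=get_obs();print(o["position"],o["finger_gap"],o["wrist_force"],o["time_s"])
E
```

```text
[0.52307817 0.29292387 0.02932177] 0.5183220208803009 [ 0.1462853  -0.51575315 -0.94879763] 7.0667
```

Emit:
carry_out([
  {"translation":[0,0,0.03],"angular":[0,0,0]},
  {"translation":[0,0,0.07],"angular":[0,0,0]},
  {"translation":[0,0,0.11],"angular":[0,0,0]},
  {"translation":[0,0,0.15],"angular":[0,0,0]},
  {"translation":[0,0,0.19],"angular":[0,0,0]},
  {"translation":[0,0,0.23],"angular":[0,0,0]},
  {"translation":[0,0,0.26],"angular":[0,0,0]},
  {"translation":[0,0,0.28],"angular":[0,0,0]},
  {"translation":[0,0,0.3],"angular":[0,0,0]},
  {"translation":[0,0,0.3],"angular":[0,0,0]},
])

```text
time_s: 7.9
position: [0.523, 0.2929, 0.0263]
ee_rot: [0.0, 0.996, -0.086, -0.0]
wrist_force: [-0.3, 0.4, -0.9]
finger_gap: 0.524
```

Emit:
carry_out([
  {"translation":[0,0,0.01],"angular":[0,0,0]},
  {"translation":[0,0,0.02],"angular":[0,0,0]},
  {"translation":[0,0,0.03],"angular":[0,0,0]},
  {"translation":[0,0,0.04],"angular":[0,0,0]},
  {"translation":[0,0,0.05],"angular":[0,0,0]},
  {"translation":[0,0,0.06],"angular":[0,0,0]},
  {"translation":[0,0,0.07],"angular":[0,0,0]},
  {"translation":[0,0,0.08],"angular":[0,0,0]},
  {"translation":[0,0,0.08],"angular":[0,0,0]},
  {"translation":[0,0,0.08],"angular":[0,0,0]},
])

```text
time_s: 8.73
position: [0.523, 0.2929, 0.0256]
ee_rot: [0.0, 0.996, -0.086, 0.0]
wrist_force: [-0.5, -0.0, -1.5]
finger_gap: 0.517
```

```bash
python3 - <<'E'
from h import *
o=get_obs();print(o["position"],o["finger_gap"],o["wrist_force"],o["time_s"])
i=capture("scene");b=i[200:360,400:560]
print([get_obs()["wrist_force"][2] for _ in range(2)])
cv2.imwrite("pics/v5.png",cv2.resize(b,None,fx=3.5,fy=3.5,interpolation=cv2.INTER_CUBIC))
E
```

```text
[0.52303208 0.29291921 0.02562376] 0.5166690158282011 [-0.47851185 -0.03812926 -1.51370072] 8.7333
[np.float64(-1.371592271562475), np.float64(-1.371592271562475)]
```

View pics/v5.png

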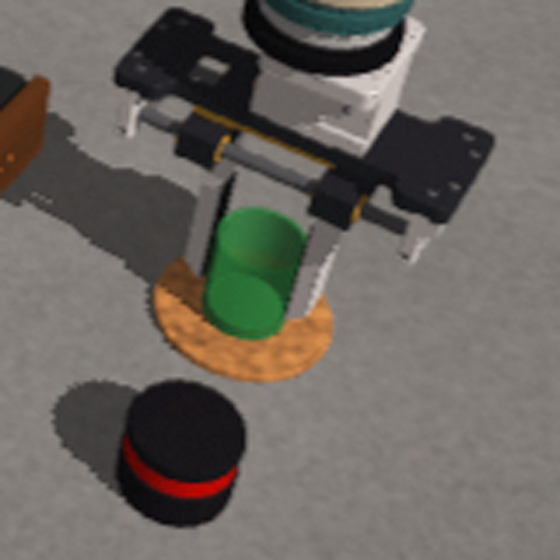

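The glass is just above the coaster and its weight is still on the wrist. I'll creep further down.

Emit:
carry_out([
  {"translation":[0,0,0.01],"angular":[0,0,0]},
  {"translation":[0,0,0.03],"angular":[0,0,0]},
  {"translation":[0,0,0.04],"angular":[0,0,0]},
  {"translation":[0,0,0.06],"angular":[0,0,0]},
  {"translation":[0,0,0.07],"angular":[0,0,0]},
  {"translation":[0,0,0.09],"angular":[0,0,0]},
  {"translation":[0,0,0.1],"angular":[0,0,0]},
  {"translation":[0,0,0.11],"angular":[0,0,0]},
  {"translation":[0,0,0.12],"angular":[0,0,0]},
  {"translation":[0,0,0.12],"angular":[0,0,0]},
])

```text
time_s: 9.62
position: [0.5231, 0.2929, 0.0254]
ee_rot: [-0.0, 0.996, -0.086, 0.0]
wrist_force: [-2.3, -1.3, 6.1]
finger_gap: 0.517
```

Contact shows 6 N upward. I'll ease that off, then open the jaws.

Emit:
carry_out([
  {"translation":[0,0,-0.02],"angular":[0,0,0]},
  {"translation":[0,0,-0.04],"angular":[0,0,0]},
  {"translation":[0,0,-0.06],"angular":[0,0,0]},
  {"translation":[0,0,-0.06],"angular":[0,0,0]},
  {"translation":[0,0,-0.06],"angular":[0,0,0]},
  {"translation":[0,0,-0.06],"angular":[0,0,0]},
  {"translation":[0,0,-0.06],"angular":[0,0,0]},
  {"translation":[0,0,-0.06],"angular":[0,0,0]},
  {"translation":[0,0,-0.06],"angular":[0,0,0]},
  {"translation":[0,0,-0.06],"angular":[0,0,0]},
])

```text
time_s: 10.45
position: [0.5231, 0.2929, 0.0254]
ee_rot: [-0.0, 0.996, -0.086, 0.0]
wrist_force: [-1.9, -1.5, 5.4]
finger_gap: 0.517
```

Emit:
carry_out([
  {"translation":[0,0,0],"angular":[0,0,0]},
  {"translation":[0,0,0],"angular":[0,0,0]},
  {"translation":[0,0,0],"angular":[0,0,0]},
  {"translation":[0,0,0],"angular":[0,0,0]},
  {"translation":[0,0,0],"angular":[0,0,0]},
  {"translation":[0,0,0],"angular":[0,0,0]},
  {"translation":[0,0,0],"angular":[0,0,0]},
  {"translation":[0,0,0],"angular":[0,0,0]},
  {"translation":[0,0,0],"angular":[0,0,0]},
  {"translation":[0,0,0],"angular":[0,0,0]},
], jaw=0.95)

```text
time_s: 11.28
position: [0.523, 0.2929, 0.025]
ee_rot: [0.0, 0.996, -0.086, 0.0]
wrist_force: [-0.3, -0.0, -0.5]
finger_gap: 0.953
```

Emit:
carry_out([
  {"translation":[0,0,-0.3],"angular":[0,0,0]},
  {"translation":[0,0,-1],"angular":[0,0,0]},
  {"translation":[0,0,-2],"angular":[0,0,0]},
  {"translation":[0,0,-4],"angular":[0,0,0]},
  {"translation":[0,0,-6],"angular":[0,0,0]},
  {"translation":[0,0,-8],"angular":[0,0,0]},
  {"translation":[0,0,-10],"angular":[0,0,0]},
  {"translation":[0,0,-11.5],"angular":[0,0,0]},
  {"translation":[0,0,-12],"angular":[0,0,0]},
  {"translation":[0,0,-12],"angular":[0,0,0]},
])

```text
time_s: 12.12
position: [0.5242, 0.2934, 0.1475]
ee_rot: [-0.001, 0.996, -0.086, 0.002]
wrist_force: [-0.7, 0.4, 0.3]
finger_gap: 0.952
```

```bash
python3 - <<'E'
from h import *
o=get_obs();print(o["position"],o["finger_gap"],o["wrist_force"],o["time_s"])
i=capture("scene");b=i[160:360,400:600]
cv2.imwrite("pics/v6.png",cv2.resize(b,None,fx=2.8,fy=2.8,interpolation=cv2.INTER_CUBIC))
# grip target from console estimate
print(plan((.6025,-.025,.16),-9.8))
E
```

```text
[0.52418154 0.2933818  0.14746344] 0.9518254262260901 [-0.70778625  0.38578844  0.32075621] 12.1167
(array([13.24, 29.98, -1.41]), np.float64(-0.03), array([0.5233, 0.293 , 0.1459]), np.float64(-9.83))
```

View pics/v6.png

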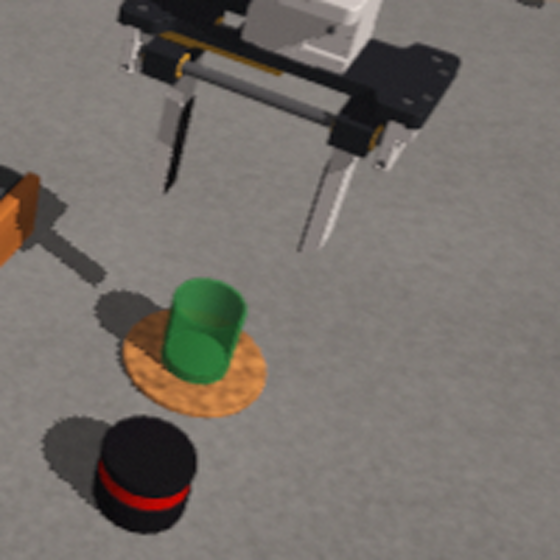

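The glass stands upright, centred on the coaster. Next I'll move to the slide.

Emit:
carry_out([
  {"translation":[0.4,0.9,-0.5],"angular":[0,0,0]},
  {"translation":[1.2,2.8,-1],"angular":[0,0,0]},
  {"translation":[2.5,5.6,-1.4],"angular":[0,0,0]},
  {"translation":[3.9,8.9,-1.4],"angular":[0,0,0]},
  {"translation":[5.4,12.3,-1.4],"angular":[0,0,0]},
  {"translation":[6.9,15.7,-1.4],"angular":[0,0,0]},
  {"translation":[8.4,19.1,-1.4],"angular":[0,0,0]},
  {"translation":[9.9,22.5,-1.4],"angular":[0,0,0]},
  {"translation":[11.4,25.8,-1.4],"angular":[0,0,0]},
  {"translation":[12.6,28.5,-1.4],"angular":[0,0,0]},
], jaw=0.7)

```text
time_s: 13.0
position: [0.598, -0.0128, 0.1579]
ee_rot: [0.001, 0.996, -0.086, -0.001]
wrist_force: [0.7, -0.4, -0.2]
finger_gap: 0.702
```

Emit:
carry_out([
  {"translation":[0.4,1,0],"angular":[0,0,0]},
  {"translation":[0.6,1.4,0],"angular":[0,0,0]},
  {"translation":[0.6,1.5,0],"angular":[0,0,0]},
  {"translation":[0.6,1.5,0],"angular":[0,0,0]},
  {"translation":[0.6,1.5,0],"angular":[0,0,0]},
  {"translation":[0.6,1.5,0],"angular":[0,0,0]},
  {"translation":[0.6,1.5,0],"angular":[0,0,0]},
  {"translation":[0.6,1.5,0],"angular":[0,0,0]},
  {"translation":[0.6,1.5,0],"angular":[0,0,0]},
  {"translation":[0.6,1.5,0],"angular":[0,0,0]},
])

```text
time_s: 13.83
position: [0.6018, -0.0248, 0.1591]
ee_rot: [0.0, 0.996, -0.085, 0.0]
wrist_force: [0.6, -0.6, -0.1]
finger_gap: 0.699
```

```bash
python3 - <<'E'
from h import *
o=get_obs();print(o["position"],o["finger_gap"],o["wrist_force"],o["time_s"])
i=capture("scene");b=i[140:330,230:430]
cv2.imwrite("pics/v7.png",cv2.resize(b,None,fx=3,fy=3,interpolation=cv2.INTER_CUBIC))
print(plan((.6025,-.025,.072),-9.8),(proj("scene",o["position"])-[230,140])*3)
E
```

```text
[ 0.60182146 -0.02482571  0.15914558] 0.6993561692166912 [ 0.64425915 -0.58244774 -0.14450588] 13.8333
(array([ 0.06, -0.01,  8.71]), np.float64(-0.01), array([ 0.6019, -0.025 ,  0.1591]), np.float64(-9.81)) [231.57402485 196.35412875]
```

View pics/v7.png

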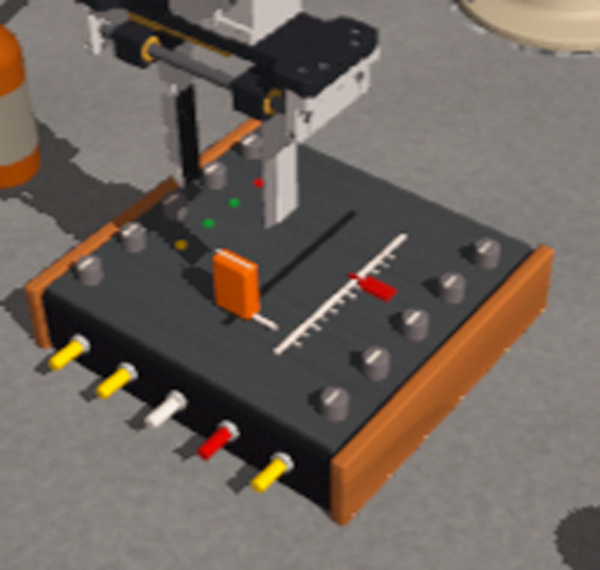

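The fingers straddle the slide line with the grip still home at (236,284) in the crop. I'll go down over it and close.

Emit:
carry_out([
  {"translation":[0,0,0.6],"angular":[0,0,0]},
  {"translation":[0,0,1.8],"angular":[0,0,0]},
  {"translation":[0,0,3.2],"angular":[0,0,0]},
  {"translation":[0,0,4.6],"angular":[0,0,0]},
  {"translation":[0,0,6],"angular":[0,0,0]},
  {"translation":[0,0,7.2],"angular":[0,0,0]},
  {"translation":[0,0,8.1],"angular":[0,0,0]},
  {"translation":[0,0,8.6],"angular":[0,0,0]},
  {"translation":[0,0,8.7],"angular":[0,0,0]},
  {"translation":[0,0,8.7],"angular":[0,0,0]},
])

```text
time_s: 14.72
position: [0.6019, -0.0253, 0.0719]
ee_rot: [0.0, 0.996, -0.086, -0.0]
wrist_force: [0.4, 0.4, -0.7]
finger_gap: 0.702
```

Emit:
carry_out([
  {"translation":[0,0,0],"angular":[0,0,0]},
  {"translation":[0,0,0],"angular":[0,0,0]},
  {"translation":[0,0,0],"angular":[0,0,0]},
  {"translation":[0,0,0],"angular":[0,0,0]},
  {"translation":[0,0,0],"angular":[0,0,0]},
  {"translation":[0,0,0],"angular":[0,0,0]},
  {"translation":[0,0,0],"angular":[0,0,0]},
  {"translation":[0,0,0],"angular":[0,0,0]},
  {"translation":[0,0,0],"angular":[0,0,0]},
  {"translation":[0,0,0],"angular":[0,0,0]},
], jaw=0.1, force=40)

```text
time_s: 15.55
position: [0.6019, -0.0261, 0.0723]
ee_rot: [0.001, 0.996, -0.086, 0.0]
wrist_force: [-1.7, -4.7, 3.2]
finger_gap: 0.317
```

```bash
python3 - <<'E'
from h import *
o=get_obs();print(o["position"],o["finger_gap"],o["wrist_force"],o["time_s"])
i=capture("scene");cv2.imwrite("pics/v8raw.png",i);b=i[140:330,230:430]
cv2.imwrite("pics/v8.png",cv2.resize(b,None,fx=3,fy=3,interpolation=cv2.INTER_CUBIC))
E
```

```text
[ 0.60186269 -0.02606616  0.07232301] 0.31713989569539497 [-1.71464935 -4.72827253  3.16739182] 15.55
```

View pics/v8.png

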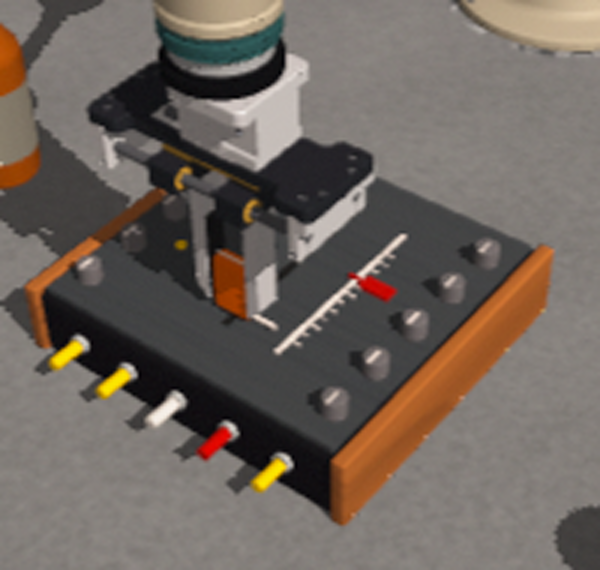

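The slide is held (29.8 mm gap), and the pointer is visible at (265,322). I'll pull 70 mm along tool -x, then measure.

Emit:
carry_out([
  {"translation":[-0.2,0,0],"angular":[0,0,0]},
  {"translation":[-0.7,0,0],"angular":[0,0,0]},
  {"translation":[-1.5,0,0],"angular":[0,0,0]},
  {"translation":[-2.5,0,0],"angular":[0,0,0]},
  {"translation":[-3.6,0,0],"angular":[0,0,0]},
  {"translation":[-4.7,0,0],"angular":[0,0,0]},
  {"translation":[-5.7,0,0],"angular":[0,0,0]},
  {"translation":[-6.5,0,0],"angular":[0,0,0]},
  {"translation":[-6.9,0,0],"angular":[0,0,0]},
  {"translation":[-7,0,0],"angular":[0,0,0]},
])

```text
time_s: 16.43
position: [0.5359, -0.0145, 0.0724]
ee_rot: [0.001, 0.996, -0.085, 0.004]
wrist_force: [6.2, -6.6, -5.4]
finger_gap: 0.318
```

```bash
python3 - <<'E'
from h import *
o=get_obs();print(o["position"],o["finger_gap"],o["wrist_force"],o["time_s"])
i=capture("scene");cv2.imwrite("pics/v9raw.png",i);b=i[170:290,270:400]
cv2.imwrite("pics/v9.png",cv2.resize(b,None,fx=5,fy=5,interpolation=cv2.INTER_CUBIC))
i=capture("top");b=i[200:340,250:400]
cv2.imwrite("pics/v9t.png",cv2.resize(b,None,fx=4,fy=4,interpolation=cv2.INTER_CUBIC))
E
```

```text
[ 0.53594614 -0.01452214  0.07237487] 0.3182091365875379 [ 6.22262965 -6.60150925 -5.36751716] 16.4333
```

View pics/v9.png

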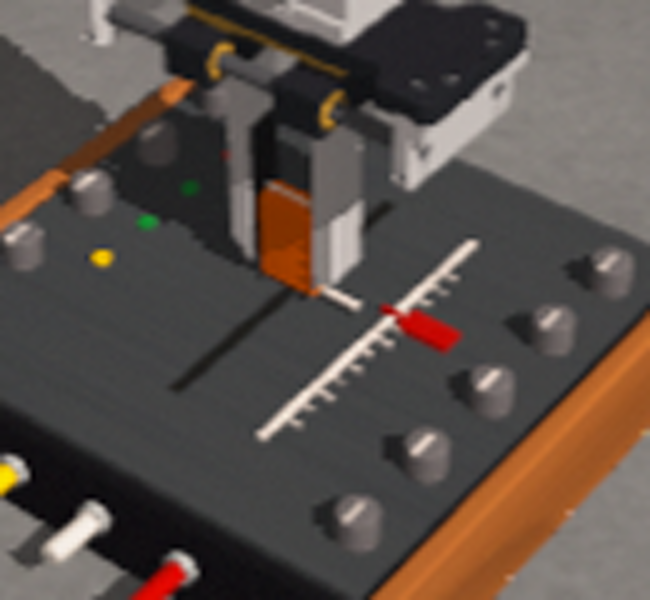

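View pics/v9t.png

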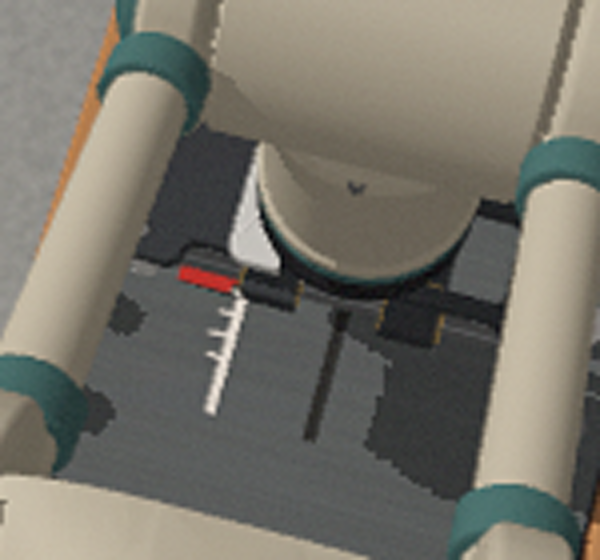

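The pointer tip is at (358,306) and the tongue tip at (384,310) in the scene crop, so it needs a few more mm. I'll compute the offset.

```bash
python3 - <<'E'
from h import *
i=cv2.imread("pics/v9raw.png")
cx=np.array([np.cos(np.radians(-9.8)),np.sin(np.radians(-9.8)),0]);cy=np.array([-cx[1],cx[0],0])
S=lambda x,y:(270+x/5-.4,170+y/5-.4)
for z in(.062,.064,.066):
  for n,p in(("pt end",(358,306)),("pt start",(325,289))):
    a=ray("scene",*S(*p),z); print(z,n,(a@cx).round(4),(a@cy).round(4))
for n,p in(("tongue tip",(384,311)),("tongue root",(400,317)),("tab",(430,330)),("tab end",(456,341))):
    a=ray("scene",*S(*p),.063); print(n,(a@cx).round(4),(a@cy).round(4))
print(cv2.cvtColor(i,cv2.COLOR_BGR2HSV)[226:236,344:351,0])
for b in blobs(i,(0,150,80),(4,255,255),10,(330,220,375,250)): 
    print("red",b[0],b[1]); ys,xs=np.where(b[2])
    for x in range(xs.min(),xs.max()+1): print(x,ys[xs==x].mean(),(ray("scene",x,ys[xs==x].mean(),.063)@cx).round(4))
for b in blobs(i,(0,0,130),(180,70,255),6,(331,224,344,234)): 
    print("white",b[0],b[1]); ys,xs=np.where(b[2])
    for x in range(xs.min(),xs.max()+1): print(x,ys[xs==x].mean(),(ray("scene",x,ys[xs==x].mean(),.064)@cx).round(4))
E
```

```text
0.062 pt end 0.5296 0.1085
0.062 pt start 0.5292 0.0908
0.064 pt end 0.5314 0.1098
0.064 pt start 0.531 0.0922
0.066 pt end 0.5333 0.1112
0.066 pt start 0.5328 0.0936
tongue tip 0.5266 0.1198
tongue root 0.5257 0.1274
tab 0.5249 0.1421
tab end 0.5241 0.1546
[[ 90   0  90 120  90  90  90]
 [105 105 120  60  90  90  90]
 [120  90 105  90  90  90  60]
 [ 60  90  60  75 120 150  15]
 [ 90  75   0   0 120  13  12]
 [100 176   0   0   1   9  15]
 [105 178   0   1   1   2   5]
 [ 90   0   9   9   6   2   1]
 [120  13  12  14   9   1   1]
 [ 14  12  14  12  12   6   1]]
red [354.51 235.25] [346, 231, 16, 10, 71]
346 231.5 0.5264
347 231.5 0.5251
348 232.0 0.5252
349 233.0 0.5265
350 234.0 0.5278
351 234.5 0.5278
352 234.5 0.5266
353 234.5 0.5253
354 235.0 0.5254
355 235.5 0.5254
356 236.0 0.5255
357 236.5 0.5255
358 237.0 0.5255
359 237.0 0.5243
360 236.5 0.5218
361 236.5 0.5206
white [336.66 227.07] [333, 224, 9, 8, 29]
333 224.0 0.5242
334 225.75 0.5275
335 226.0 0.5269
336 226.4 0.5267
337 226.4 0.5254
338 227.66666666666666 0.5274
339 229.5 0.5309
340 230.5 0.5322
341 230.5 0.5309
```

Emit:
carry_out([
  {"translation":[-0.1,0,0],"angular":[0,0,0]},
  {"translation":[-0.25,0,0],"angular":[0,0,0]},
  {"translation":[-0.4,0,0],"angular":[0,0,0]},
  {"translation":[-0.5,0,0],"angular":[0,0,0]},
  {"translation":[-0.5,0,0],"angular":[0,0,0]},
  {"translation":[-0.5,0,0],"angular":[0,0,0]},
  {"translation":[-0.5,0,0],"angular":[0,0,0]},
  {"translation":[-0.5,0,0],"angular":[0,0,0]},
  {"translation":[-0.5,0,0],"angular":[0,0,0]},
  {"translation":[-0.5,0,0],"angular":[0,0,0]},
])

```text
time_s: 17.37
position: [0.5319, -0.0138, 0.0723]
ee_rot: [0.001, 0.996, -0.086, 0.004]
wrist_force: [5.8, -5.5, -3.8]
finger_gap: 0.314
```

```bash
python3 - <<'E'
from h import *
o=get_obs();print(o["position"],o["finger_gap"],o["wrist_force"],o["time_s"])
i=capture("scene");cv2.imwrite("pics/v10raw.png",i);b=i[200:260,310:380]
cv2.imwrite("pics/v10.png",cv2.resize(b,None,fx=9,fy=9,interpolation=cv2.INTER_CUBIC))
b=i[110:330,230:550];cv2.imwrite("pics/v10b.png",cv2.resize(b,None,fx=2.4,fy=2.4))
print(get_obs()["position"])
E
```

```text
[ 0.5319296  -0.0138162   0.07233688] 0.31395060143377823 [ 5.77504195 -5.49393448 -3.80100011] 17.3667
[ 0.53192495 -0.01380945  0.07233279]
```

View pics/v10.png

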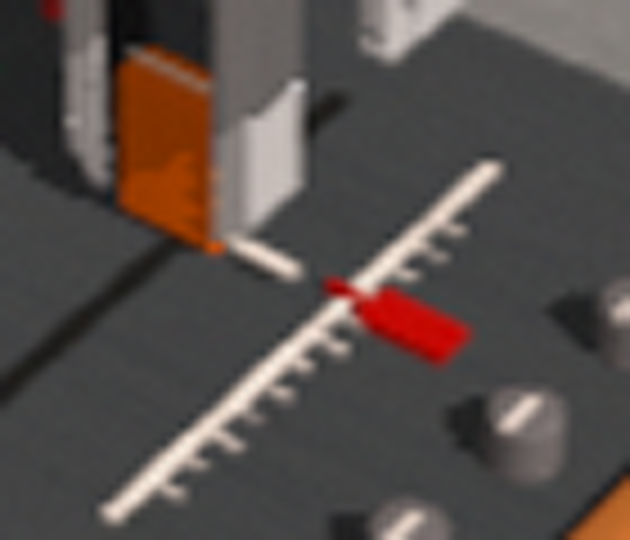

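View pics/v10b.png

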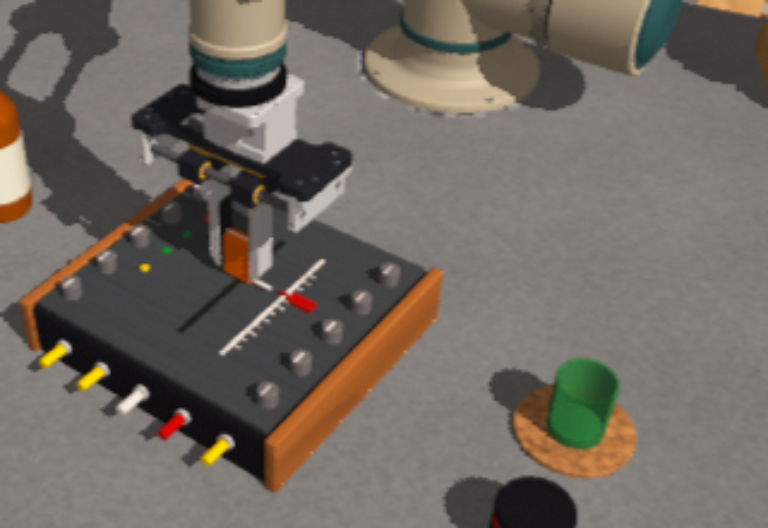

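```bash
python3 - <<'E'
from h import *
cx=np.array([np.cos(np.radians(-9.8)),np.sin(np.radians(-9.8)),0]);cy=np.array([-cx[1],cx[0],0])
S=lambda x,y:(310+x/9-.45,200+y/9-.45)
f=lambda p,z:(ray("scene",*S(*p),z)@cx).round(4)
for z in(.062,.064,.066,.068): print(z,"ptr",f((298,272),z),f((240,246),z))
print("tongue",f((338,287),.063),f((350,294),.063),"tongue lo",f((338,287),.061),"scale axis check")
# pointer height: triangulate its tip in the initial pair vs marker tongue tip
T=lambda x,y:(240+x/3.2-.3,180+y/3.2-.3)
S0=lambda x,y:(235+x/3.2-.3,175+y/3.2-.3)
print("ptr tri",tri(S0(279,238),T(286,169)),"tongue tri",tri(S0(360,182),T(241,292)))
print("scale end tri",tri(S0(280,263),T(272,142)),tri(S0(415,140),T(200,393)))
E
```

```text
0.062 ptr 0.5252 0.5258
0.064 ptr 0.527 0.5276
0.066 ptr 0.5288 0.5295
0.068 ptr 0.5307 0.5313
tongue 0.5248 0.5252 tongue lo 0.523 scale axis check
ptr tri [0.60800061 0.00687203 0.06281726] tongue tri [0.5352797  0.02643039 0.05974696]
scale end tri [0.62407807 0.01624955 0.05917113] [0.47797908 0.04176587 0.0581555 ]
```

Emit:
carry_out([
  {"translation":[-0.1,0,0],"angular":[0,0,0]},
  {"translation":[-0.2,0,0],"angular":[0,0,0]},
  {"translation":[-0.3,0,0],"angular":[0,0,0]},
  {"translation":[-0.3,0,0],"angular":[0,0,0]},
  {"translation":[-0.3,0,0],"angular":[0,0,0]},
  {"translation":[-0.3,0,0],"angular":[0,0,0]},
  {"translation":[-0.3,0,0],"angular":[0,0,0]},
  {"translation":[-0.3,0,0],"angular":[0,0,0]},
  {"translation":[-0.3,0,0],"angular":[0,0,0]},
  {"translation":[-0.3,0,0],"angular":[0,0,0]},
])

```text
time_s: 18.25
position: [0.5291, -0.0133, 0.0724]
ee_rot: [0.001, 0.996, -0.086, 0.004]
wrist_force: [6.3, -6.5, -3.6]
finger_gap: 0.319
```

```bash
python3 - <<'E'
from h import *
o=get_obs();print(o["position"],o["finger_gap"],o["wrist_force"],o["time_s"])
i=capture("scene");b=i[200:260,310:380]
cv2.imwrite("pics/v11.png",cv2.resize(b,None,fx=9,fy=9,interpolation=cv2.INTER_CUBIC))
print(get_obs()["position"],get_obs()["qvel"].round(3))
E
```

```text
[ 0.52912312 -0.0133301   0.07238113] 0.3190271726158953 [ 6.28617517 -6.54862648 -3.6024353 ] 18.25
[ 0.52913702 -0.01335485  0.07236196] [ 0.001 -0.001  0.     0.001  0.    -0.001]
```

View pics/v11.png

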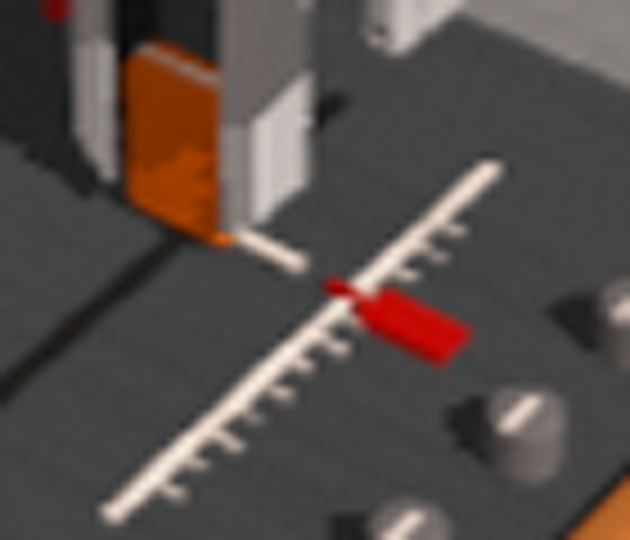

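The pointer line, (240,235)-(303,265), now runs into the tongue at (338,287). Allowing for the pointer standing about 2 mm above the tongue, it is at the mark within about 1–2 mm. The arm is still, so I'm handing in.

```bash
python3 - <<'E'
from h import *
print(ctrl.close_job())
o=get_obs();print(o["position"],o["finger_gap"],o["time_s"])
E
```

```text
the job is handed in; nothing more can be done
None
the job is handed in; nothing more can be done
```

I stood the green glass on the cork coaster, then pulled the orange slide to the red marker and handed the job in while still holding it there. The hand-in gives no verdict, so the results below come from my own checks.

**Glass:** I gripped it at 10 N. The wrist read about 6 N as it touched down on the coaster. After I let go, the picture showed it upright and close to the coaster's centre. The last wide picture, taken with the slide nearly at the mark, still showed it there.

**Slide:** I gripped it at 40 N and pulled it about 74 mm out from rest. The arm was still at hand-in, and the wrist reading along the pull was about 6 N.

**Where the checks disagreed:**
- The scene view alone put the pointer at or up to 0.5 mm past the mark.
- The two-camera measurement put it about 1 mm short. Both are inside the 5 mm allowed.
- The gripper hid the pointer from the top camera, so I could not confirm its final position from above.
- The wrist also showed about 6.5 N sideways on the slide, well below the limit.

**Other objects:** I steered clear of the bottle, lamp and jar and saw no sign that they moved, but I did not measure them again at the end. The clock stood at about 18 s of the 48 s allowed.

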